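# Slide the blood-sample rack home in the analyser and start it

### The arm

A 7-joint arm with a two-finger parallel gripper is mounted at the origin on the work surface. World frame = base frame: x ahead of the robot, y to its left, z up, the work surface at z = 0. Lengths are in m, angles in rad, forces in N, time in s.
With the tool pointing down it reaches from about 0.4 to 0.9 m from the base axis. Payload 5.5 kg.
Tool frame: the origin (TCP) lies at the very end of the fingers, on their centre line; the grasp point (between the pads) lies 19 mm behind it; z points along the fingers, y is the line along which they close (so a half turn about z gives the same grasp; the last joint's range is limited). The gripper opens to 92 mm and grips with 3 to 60 N. Pads are 19 mm wide; open, the fingers measure 130 mm over their backs; the gripper's body (75 mm by 190 mm) begins 47 mm behind the grasp point.
Start: joints at [1.513, 0.501, -0.427, 1.55, 0.221, 1.138, -0.21], TCP at [0.205, -0.617, 0.192] pointing down, gripper open.
Joint ranges: [-2.88, 2.88], [-0.31, 2.03], [-1.54, 1.56], [0.2, 2.42], [-1.41, 4.55], [0.19, 2.02], [-2.57, 2.57]. Speed limits (rad/s): [2.57, 2.57, 3.14, 3.14, 3.14, 3.14, 3.14].

### API

Orientations are given as a unit quaternion [x, y, z, w].
In Python, from rig import telemetry, get_image, get_calibration, ticket gives the robot as it stands.
- The arm moves only by the shell command python3 -m inch 'ROWS' [OPENING] [FORCE]. ROWS is JSON, a list of rows, each a list of 6 numbers: the shift along the tool's x, y, z as a fraction of full scale, then the turn, a rotation vector about the tool's x, y, z as a fraction of full scale. A call has 1 to 8 rows; each row is the pose to reach, as a shift and turn from the pose commanded when the call began, along the tool's axes at that moment; what a row does not reach only later rows make up. Full scale, the value 1, is 0.1 m for a shift and 45 degrees for a turn. A row lasts 1/12 s, in which the tool goes at most 41.7 mm and 7.16 degrees, less where a joint would pass 70% of its speed; a pose out of reach is approached as far as the arm can. A call with a number of a shift or a turn outside -1 to 1 is refused whole. A call with a gripper value outside its range is refused whole. OPENING is the finger opening in mm, from 0 to 91.8, set as the call begins (- or left out, the last holds). The fingers move at their own pace and stop on an object; FORCE is the grip in N (left out, the last holds). Time passes only in rows, so rows that repeat a pose let the fingers close. It gives the time, the measured TCP pose, the force, the opening and the grip force at its end, in the units of the state.
- telemetry.observe(): the state, without advancing time (a new reading comes with each control period).
- get_image(name): name is "side" or "top" or "wrist"; returns the picture (480x640x3 uint8, red, green, blue); there is no depth.
- get_calibration(name): a dict with "vertical_fov" (degrees; the focal length in pixels is half the picture's height over the tangent of half this angle, whatever the lens; pixels are square), "cx", "cy" (the principal point, pixels), "world_from_camera" (4x4, takes a point from camera to world coordinates). Camera axes: x right, y up, looking along -z (the intrinsics and any distortion apply to the point x, -y, -z); pixel columns grow to the right and rows downward; lengths in m; the calibration is good to about 2 mm. A picture is of the moment at which its call begins: read the wrist's pose just before it. get_calibration takes no time and is no camera call; for the wrist camera it gives the pose at the moment of the call.
- ticket.close_job(): hands the job in; it is judged then, once.
The state is a dict: "time": time; "q": joint angles; "qvel": joint speeds; "effort": joint torques, N m; "ee_pos": TCP position; "orientation": TCP orientation; "wrist_force": force on the tool from outside, world axes, zero at the start; "ft_torque": the same for the moment, N m; "opening": finger opening in m; "finger_force": force on a finger pad.
Only numpy, scipy, OpenCV 4.12 (cv2) and the standard library are available. Lean on these libraries where they do the work, as an engineer would, in place of code of your own. Each camera call takes 0.05 s, during which the arm holds its last target. There are 200 camera calls.

### The job

Push the red rack of blood tubes along the bench, without gripping or lifting it, into the analyser's blue loading bay until it sits square and fully home against the back of the bay between the two guide rails. Push gently and keep the rack upright; only once it is home, press the green start button on top of the analyser all the way down and let go. Leave the bottle, the specimen pot and the timer where they stand.

Things in the scene. Friction and masses are not known exactly. Their poses are not given: they have to be found in the camera images.
- rack: Red solid block standing loose on the bench: 70 mm along its own x, 130 mm along y, 55 mm tall, flat upright sides, 0.3 to 0.6 kg. Ten purple-capped tubes fixed in its top reach up to 88 mm. Origin: centre of its underside, z up. Same either way round: it fits the bay with its x along the dock's x in either sense. Slides on the bare bench.
- dock: White analyser with loading bay, fixed. Origin: on the bench in the bay, where the centre of the rack's underside is when the rack is home. +x points into the bay (loading direction, roughly world -y). The bay's upright back face (the stop) is at x = +35 mm. Front housing behind it: 100 mm tall, 240 wide, to x = 165; then the cabinet, 250 tall, 340 wide, to x = 425.
- bay_mouth (a point): Middle of the bay's open mouth, on the bench, 75 mm from the dock's origin along its -x. The bay floor is the bench itself, painted blue. Two aluminium guide rails, 25 mm tall, 8 mm thick, inner faces at dock y = +/-75 mm, run from the stop to dock x = -30 mm, then flare to y = +/-91 mm at this mouth. They are grippy: a rack over 8 mm off the middle may jam.
- start_top (a point): Centre of the top face of the round green start button (32 mm across) on the front housing, 78 mm beyond the bay's origin along the dock's x. It is pressed straight down, 6 mm of travel, about 5 N when fully down, and springs back.
- start (a joint): Travel of the start button: 0 released, 0.006 m fully down.
- reagent: Amber bottle with a white cap, 52 mm across, 90 mm tall, loose. Origin: centre of its underside. To be left alone.
- pot: Clear specimen pot with a yellow lid, 54 mm across, 60 mm tall, loose. Origin: centre of its underside. To be left alone.
- timer: Grey bench timer, a flat box 50 x 65 x 30 mm with a dark display, loose. Origin: centre of its underside. To be left alone.
Mind the look-alikes: they are no part of the job. There is more than one size of the rack; the job needs the middle-sized.

How it is judged:
By the outcome, as a careful person would: the job done as asked, in the order asked, and still so for the second after the job is handed in, with the robot touching nothing.
It also fails if it takes over 72 s, if anything falls off the work surface, if the arm or the gripper's body presses on something with over 40 N, if the wrist force passes 120 N, or if a joint passes its speed limit or range.

## Working session

There is one attempt and no reset: what is moved stays moved. The work goes in short steps, Python scripts to look and compute and a shell command to move; the robot and the scene stay as the last step left them, time stands still between calls to the robot, and variables do not carry over. Pictures are saved under pics/ and viewed, at most 10 in all, crops included, and the job is handed in when it is done.

```bash
mkdir -p pics; ls
python3 - <<'E'
from rig import telemetry,get_image,get_calibration
import cv2,numpy as np
s=telemetry.observe();print({k:np.round(v,3) for k,v in s.items()})
for n in("top","side"):
    cv2.imwrite(f"pics/{n}0.png",get_image(n)[:,:,::-1]);c=get_calibration(n);print({k:np.round(v,4) if k!='lens' else v for k,v in c.items()})
E
```

```text
pics
{'time': np.float64(0.0), 'q': array([ 1.513,  0.502, -0.427,  1.551,  0.221,  1.138, -0.21 ]), 'qvel': array([ 0.   , -0.002,  0.001,  0.   , -0.001, -0.001,  0.001]), 'effort': array([-0.0000e+00, -5.6659e+01, -5.8170e+00, -2.7911e+01, -6.9000e-02,
        3.1000e-02,  0.0000e+00]), 'ee_pos': array([ 0.205, -0.616,  0.191]), 'orientation': array([ 0.987,  0.16 , -0.   , -0.001]), 'wrist_force': array([ 0.189,  0.341, -0.342]), 'ft_torque': array([ 0.009, -0.02 , -0.059]), 'finger_force': np.float64(0.0), 'opening': np.float64(0.092)}
{'vertical_fov': np.float64(46.1729), 'cx': np.float64(320.2404), 'cy': np.float64(231.468), 'world_from_camera': array([[ 0.0094,  0.9879, -0.1551,  0.4575],
       [-0.9999,  0.011 ,  0.0099, -0.0042],
       [ 0.0115,  0.1549,  0.9879,  1.0475],
       [ 0.    ,  0.    ,  0.    ,  1.    ]])}
{'vertical_fov': np.float64(45.9223), 'cx': np.float64(304.3724), 'cy': np.float64(249.56), 'world_from_camera': array([[-0.7854,  0.4628, -0.4111,  0.1912],
       [-0.6189, -0.5772,  0.5327,  0.5373],
       [ 0.0093,  0.6728,  0.7397,  0.8572],
       [ 0.    ,  0.    ,  0.    ,  1.    ]])}
```

View pics/top0.png

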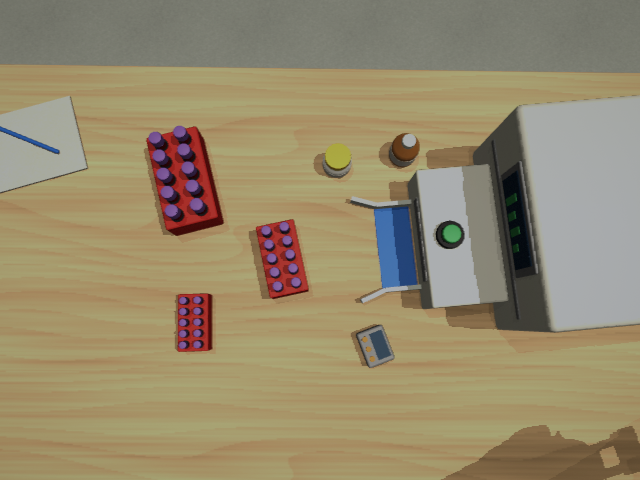

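View pics/side0.png

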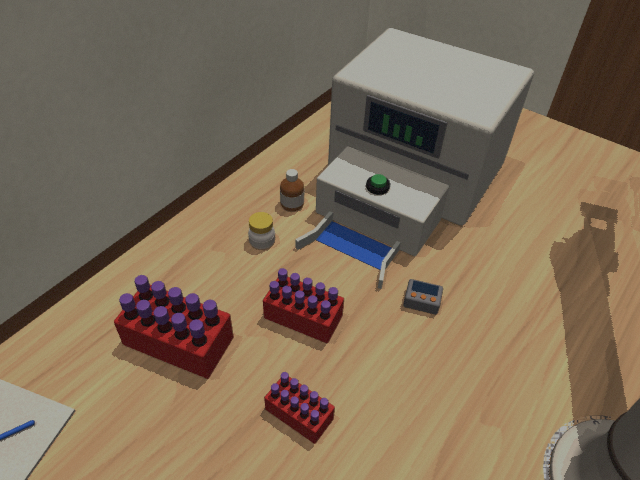

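Top view: candidates for the rack are the large one (185,180), the middle one (282,258) and the small one (194,322). I choose the middle one at (282,258). The dock's blue bay is at (395,248) and the button at (451,234). The pot is at (338,158), the bottle at (404,148) and the timer at (375,346).

```bash
cat > h.py <<'E'
import numpy as np,cv2
from rig import telemetry,get_image,get_calibration
def ray(c,uv):
    f=240/np.tan(np.radians(c['vertical_fov'])/2);T=np.array(c['world_from_camera'])
    uv=np.atleast_2d(uv).astype(float)
    d=np.c_[(uv[:,0]-c['cx'])/f,-(uv[:,1]-c['cy'])/f,-np.ones(len(uv))]
    return T[:3,3],d@T[:3,:3].T
def plane(c,uv,z):
    o,d=ray(c,uv);return o+d*((z-o[2])/d[:,2])[:,None]
def tri(c1,u1,c2,u2):
    o1,d1=ray(c1,u1);o2,d2=ray(c2,u2);d1=d1[0];d2=d2[0]
    t=np.linalg.lstsq(np.c_[d1,-d2],o2-o1,rcond=None)[0]
    p,q=o1+t[0]*d1,o2+t[1]*d2;return (p+q)/2,np.linalg.norm(p-q)
def hsv(im):return cv2.cvtColor(im,cv2.COLOR_RGB2HSV)
def blobs(m,amin):
    n,_,st,ce=cv2.connectedComponentsWithStats(m.astype(np.uint8));return [(ce[i].round(1),st[i]) for i in range(1,n) if st[i][4]>=amin]
E
python3 - <<'E'
from h import *
np.set_printoptions(precision=4,suppress=True)
top=cv2.imread('pics/top0.png')[:,:,::-1].copy();side=cv2.imread('pics/side0.png')[:,:,::-1].copy()
ct,cs=get_calibration('top'),get_calibration('side')
def cen(im,lo,hi,box):
    m=cv2.inRange(hsv(im),lo,hi);k=np.zeros_like(m);x0,y0,x1,y1=box;k[y0:y1,x0:x1]=m[y0:y1,x0:x1];return k
for nm,im,b in(('top',top,(430,210,475,260)),('side',side,(360,170,400,200))):
    k=cen(im,(40,90,60),(85,255,255),b);print(nm,blobs(k>0,10))
K={}
for nm,im,b in(('top',top,(250,215,315,302)),('side',side,(255,262,350,340))):
    k=cen(im,(125,60,60),(165,255,255),b);bl=blobs(k>0,8);print(nm,len(bl));[print('  ',x[0],x[1][4]) for x in bl]
for nm,im,b in(('top',top,(340,190,430,310)),):
    k=cen(im,(100,120,50),(125,255,255),b);print('blue',blobs(k>0,50)); c=max(cv2.findContours(k,0,2)[0],key=cv2.contourArea)
    ap=cv2.approxPolyDP(c,3,True)[:,0];print(ap.tolist(),plane(ct,ap,0))
a=cv2.resize(top[205:310,240:330],None,fx=4,fy=4,interpolation=2);b=cv2.resize(top[150:320,340:520],None,fx=2.4,fy=2.47,interpolation=2)
cv2.imwrite('pics/c1.png',np.hstack([a,b[:420]])[:,:,::-1])
E
```

```text
top [(array([451.6, 233.1]), array([442, 224,  20,  19, 282], dtype=int32))]
side [(array([378.3, 179.2]), array([371, 174,  16,  11, 130], dtype=int32))]
top 10
   [283.6 226.1] 73
   [265.5 229.9] 73
   [286.4 239.9] 73
   [268.4 243.7] 75
   [289.4 253.6] 77
   [271.3 257.4] 79
   [292.4 267.6] 79
   [274.2 271.5] 78
   [295.4 281.6] 80
   [277.  285.6] 78
side 10
   [282.1 271.8] 55
   [294.6 276.6] 59
   [307.1 281.3] 58
   [274.1 284.5] 62
   [320.  286.2] 59
   [286.5 289.2] 63
   [332.8 290.9] 62
   [299.2 294.2] 67
   [312.2 299.2] 67
   [325.5 304.3] 67
blue [(array([394.9, 246.6]), array([ 374,  207,   43,   81, 2686], dtype=int32))]
[[407, 207], [374, 209], [383, 287], [416, 283]] [[ 0.6708 -0.1791  0.    ]
 [ 0.6662 -0.1163  0.    ]
 [ 0.5188 -0.1322  0.    ]
 [ 0.5269 -0.1938  0.    ]]
```

View pics/c1.png

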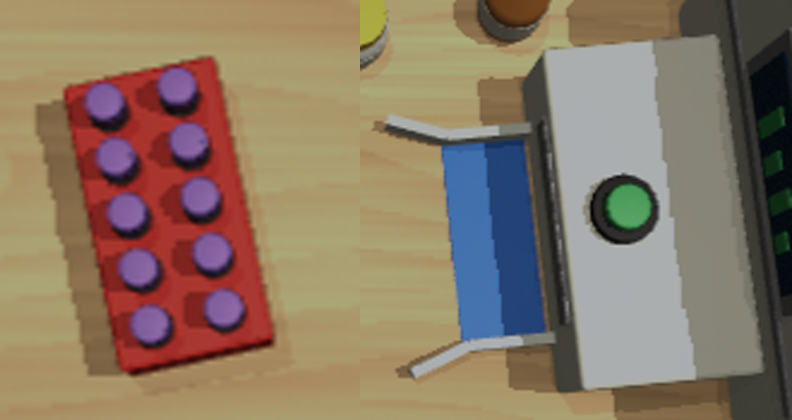

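The close crop confirms the middle rack (ten purple caps, red top) and the bay, with the housing front edge at about (412-428, 170-306) in the full picture.

Run:
```python
from h import *
np.set_printoptions(precision=4,suppress=True)
top=cv2.imread('pics/top0.png')[:,:,::-1].copy();side=cv2.imread('pics/side0.png')[:,:,::-1].copy()
ct,cs=get_calibration('top'),get_calibration('side')
print('button',tri(ct,[451.6,233.1],cs,[378.3,179.2]))
def caps(im,b):
    m=cv2.inRange(hsv(im),(125,60,60),(165,255,255));k=m*0;x0,y0,x1,y1=b;k[y0:y1,x0:x1]=m[y0:y1,x0:x1]
    return np.array([x[0] for x in blobs(k>0,8)])
A=caps(top,(250,215,315,302));B=caps(side,(255,262,350,340))
P,e=tri(ct,A.mean(0),cs,B.mean(0));print('caps centre',P,e)
W=plane(ct,A,0.088)[:,:2];c=W.mean(0);u,s,v=np.linalg.svd(W-c);print('c',c,'long axis',v[0],np.degrees(np.arctan2(v[0][1],v[0][0])),'span',np.ptp((W-c)@v.T,axis=0))
m=cv2.inRange(hsv(top),(0,140,60),(12,255,255));k=m*0;k[210:305,245:315]=m[210:305,245:315]
cc=max(cv2.findContours(cv2.morphologyEx(k,3,np.ones((9,9))),0,2)[0],key=cv2.contourArea)
R=plane(ct,cc[:,0],0.055)[:,:2].astype(np.float32);print('red rect',cv2.minAreaRect(R))
# housing front edge, scan rows for transition dark->bright
g=cv2.cvtColor(top,cv2.COLOR_RGB2GRAY).astype(float);pts=[]
for r in range(180,300,3):
    x=int(411+(r-172)*0.125);seg=g[r,x-3:x+14];d=np.diff(seg);i=d.argmax()
    pts.append([x-3+i+.5,r])
pts=np.array(pts);Wf=plane(ct,pts,.1)[:,:2];l=cv2.fitLine(Wf.astype(np.float32),cv2.DIST_HUBER,0,.001,.001).ravel()
n=np.array([l[1],-l[0]]);n*=np.sign(-n[1]);print('front edge dir',l[:2],'normal',n,'ang',np.degrees(np.arctan2(n[1],n[0])),'resid',np.abs((Wf-l[2:])@n).max())
b=tri(ct,[451.6,233.1],cs,[378.3,179.2])[0][:2]
print('button to front',(b-l[2:])@n,'origin via button',b-.078*n,'stop-line offset of origin',(b-.078*n-l[2:])@n)
# blue edges
Q=plane(ct,[[407,207],[374,209],[383,287],[416,283]],0)[:,:2];t=np.array([-n[1],n[0]]);print('blue in dock',np.c_[(Q-b)@n+.078,(Q-b)@t])
# others
for nm,uv,z in(('pot',[338,156],.06),('bottle',[409,141],.09),('timer',[375,346],.03),('rail end A',[352,200],.025),('rail end B',[364,299],.025)):print(nm,plane(ct,uv,z)[0], )
```

```text
button (array([ 0.6026, -0.2328,  0.1211]), np.float64(6.355707685995652e-05))
caps centre [0.5653 0.054  0.0869] 0.0003567919758610755
c [0.5655 0.0541] long axis [-0.9744 -0.2249] -167.00054883636022 span [0.0981 0.032 ]
red rect ((0.5643766522407532, 0.05388960242271423), (0.13218441605567932, 0.07004411518573761), 12.854157447814941)
front edge dir [0.9951 0.0992] normal [ 0.0992 -0.9951] ang -84.30746 resid 0.006076965106935985
button to front 0.042444644504201864 origin via button [ 0.5949 -0.1552] stop-line offset of origin -0.03555535449757609
blue in dock [[ 0.0313  0.0732]
 [-0.0316  0.0748]
 [-0.0304 -0.0734]
 [ 0.0317 -0.0715]]
pot [ 0.7514 -0.045   0.06  ]
bottle [ 0.7715 -0.1693  0.09  ]
timer [ 0.4125 -0.1135  0.03  ]
rail end A [ 0.6777 -0.0729  0.025 ]
rail end B [ 0.4954 -0.0947  0.025 ]
```

```bash
python3 -m inch '[[0.2,-0.2,-0.05,0,0,0],[0.5,-0.5,-0.1,0,0,0],[0.8,-0.8,-0.2,0,0,0],[0.94,-0.97,-0.2,0,0,0],[0.94,-0.97,-0.2,0,0,0]]' 80; python3 -m inch '[[0.2,-0.2,0,0,0,0],[0.5,-0.5,0,0,0,0],[0.8,-0.8,0,0,0,0],[0.94,-0.97,0,0,0,0],[0.94,-0.97,0,0,0,0]]'
python3 - <<'E'
from h import *
np.set_printoptions(precision=4,suppress=True)
s=telemetry.observe();print(s['time'],s['q'],s['ee_pos'],s['orientation'])
top=cv2.imread('pics/top0.png')[:,:,::-1].copy();ct=get_calibration('top')
m=cv2.inRange(hsv(top),(0,140,60),(12,255,255))
for b in((120,110,240,245),(165,285,220,360)):
    k=m*0;x0,y0,x1,y1=b;k[y0:y1,x0:x1]=m[y0:y1,x0:x1]
    cc=max(cv2.findContours(cv2.morphologyEx(k,3,np.ones((9,9))),0,2)[0],key=cv2.contourArea)
    for z in(0,.075):
        R=plane(ct,cc[:,0],z)[:,:2];print(z,'min y',R[:,1].min(),R[R[:,1].argmin()],'min x',R[R[:,0].argmin()],'max x',R[R[:,0].argmax()])
E
```

```text
time: 0.52
ee_pos: [0.268, -0.4892, 0.2125]
orientation: [0.986, 0.164, 0.001, -0.001]
wrist_force: [-0.5, 0.6, 0.3]
opening: 0.0799
finger_force: 0.0
time: 0.93
ee_pos: [0.325, -0.3679, 0.2118]
orientation: [0.987, 0.164, 0.0, -0.001]
wrist_force: [-0.0, 1.2, -0.6]
opening: 0.0803
finger_force: 0.0
0.9333 [ 1.3032  0.2038 -0.5741  1.913   0.1245  1.0613 -0.5643] [ 0.325  -0.3679  0.2118] [ 0.9865  0.1637  0.0002 -0.0009]
0 min y 0.168691005716912 [0.6379 0.1687] min x [0.6122 0.2558] max x [0.8257 0.2315]
0.075 min y 0.15631018722745466 [0.625  0.1563] min x [0.6011 0.2372] max x [0.7994 0.2146]
0 min y 0.18209076512255828 [0.405  0.1821] min x [0.3991 0.2417] max x [0.5045 0.1952]
0.075 min y 0.16875049831736652 [0.4088 0.1688] min x [0.4033 0.2241] max x [0.5011 0.1809]
```

The large rack's near corner is at (0.638, 0.169), so I'll come down 8 mm toward -x of the rack centre, with an 8 mm gap to the rack.

```bash
python3 -m inch '[[0.2,-0.2,0,0,0,0],[0.5,-0.5,0,0,0,0],[0.8,-0.8,0,0,0,0],[0.94,-0.97,0,0,0,0],[0.94,-0.97,0,0,0,0]]'; python3 -m inch '[[0.2,-0.2,0,0,0,0],[0.5,-0.5,0,0,0,0],[0.8,-0.8,0,0,0,0],[0.94,-0.97,0,0,0,0],[0.94,-0.97,0,0,0,0]]'|tail -0;  python3 -m inch '[[0.15,-0.15,0,0,0,-0.14],[0.4,-0.4,0,0,0,-0.28],[0.65,-0.65,0,0,0,-0.42],[0.85,-0.85,0,0,0,-0.58],[0.94,-0.97,0,0,0,-0.74],[0.94,-0.97,0,0,0,-0.86],[0.94,-0.97,0,0,0,-0.93],[0.94,-0.97,0,0,0,-0.93]]'
cat > st.py <<'E'
from h import *
import sys
O=np.array([.5949,-.1552]);n=np.array([.0992,-.9951]);t=np.array([.9951,.0992])
def st():
    s=telemetry.observe();q=s['orientation'];th=2*np.degrees(np.arctan2(q[1],q[0]));p=s['ee_pos'];r=p[:2]-O
    print('t',round(s['time'],2),'p',np.round(p,4),'theta',round(th,2),'dock',np.round([r@n,r@t],4),'F',np.round(s['wrist_force'],1),'quat',np.round(q,4));return p,th
if __name__=='__main__':
    p,th=st()
    if len(sys.argv)>3:
        g=np.array([float(a) for a in sys.argv[1:4]]);d=g-p;a=np.radians(th)
        print('rows x,y,z (fs):',np.round(10*np.array([d[0]*np.cos(a)+d[1]*np.sin(a),d[0]*np.sin(a)-d[1]*np.cos(a),-d[2]]),3))
        if len(sys.argv)>4:print('turn z fs',round(-(float(sys.argv[4])-th)/45,3))
E
python3 st.py .5454 .1034 .16 103
```

```text
time: 1.35
ee_pos: [0.3831, -0.2469, 0.212]
orientation: [0.987, 0.164, 0.0, -0.001]
wrist_force: [0.5, -0.7, 0.5]
opening: 0.0799
finger_force: 0.0
time: 2.43
ee_pos: [0.4981, -0.0099, 0.2112]
orientation: [0.865, 0.502, -0.0, -0.0]
wrist_force: [0.2, -0.3, -0.3]
opening: 0.0798
finger_force: 0.0
t 2.43 p [ 0.4981 -0.0099  0.2112] theta 60.28 dock [-0.1541 -0.0819] F [ 0.2 -0.3 -0.3] quat [ 8.648e-01  5.021e-01 -4.000e-04 -3.000e-04]
rows x,y,z (fs): [ 1.219 -0.151  0.512]
turn z fs -0.949Exception ignored on flushing sys.stdout:
BrokenPipeError: [Errno 32] Broken pipe
```

```bash
python3 -m inch '[[0.15,0,0,0,0,-0.13],[0.4,-0.04,0,0,0,-0.28],[0.65,-0.08,0,0,0,-0.42],[0.85,-0.12,0,0,0,-0.58],[1,-0.15,0,0,0,-0.74],[1,-0.15,0,0,0,-0.88],[1,-0.15,0,0,0,-0.95],[1,-0.15,0,0,0,-0.95]]'
python3 st.py .5454 .1034 .132 103
python3 - <<'E'
from h import *
cv2.imwrite('pics/top1.png',get_image('top')[100:400,120:520,::-1])
E
```

```text
time: 3.1
ee_pos: [0.5349, 0.0844, 0.2111]
orientation: [0.623, 0.782, -0.0, -0.0]
wrist_force: [-0.6, -0.6, -0.9]
opening: 0.0802
finger_force: 0.0
t 3.1 p [0.5349 0.0844 0.2111] theta 102.91 dock [-0.2444 -0.0359] F [-0.6 -0.6 -0.9] quat [ 6.232e-01  7.821e-01 -4.000e-04 -4.000e-04]
rows x,y,z (fs): [0.162 0.145 0.791]
turn z fs -0.002
```

View pics/top1.png

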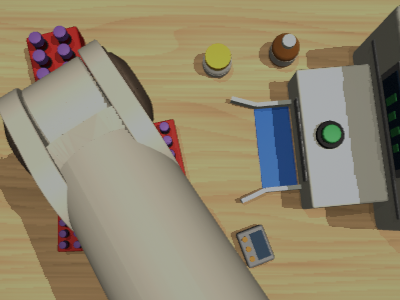

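The arm hides the middle rack except its right edge, around (175,140) in the crop. The bay and the other objects stand as before. Next I move sideways at height and then go down.

```bash
python3 -m inch '[[0.1,0.1,0,0,0,0],[0.16,0.14,0,0,0,0],[0.16,0.14,0.3,0,0,0],[0.16,0.14,0.6,0,0,0],[0.16,0.14,0.85,0,0,0],[0.16,0.14,1,0,0,0],[0.16,0.14,1,0,0,0]]' ; python3 st.py .5454 .1034 .031 103
```

```text
time: 3.73
ee_pos: [0.5424, 0.1033, 0.1087]
orientation: [0.623, 0.782, -0.002, -0.002]
wrist_force: [-0.4, -0.1, 0.0]
opening: 0.0797
finger_force: 0.0
t 3.73 p [0.5424 0.1033 0.1087] theta 102.89 dock [-0.2624 -0.0266] F [-0.4 -0.1  0. ] quat [ 0.6233  0.782  -0.0022 -0.0018]
rows x,y,z (fs): [-0.006  0.029  0.777]
turn z fs -0.003
```

```bash
python3 -m inch '[[0,0.02,0.15,0,0,0],[0,0.02,0.3,0,0,0],[0,0.02,0.45,0,0,0],[0,0.02,0.6,0,0,0],[0,0.02,0.7,0,0,0],[0,0.02,0.77,0,0,0],[0,0.02,0.77,0,0,0],[0,0.02,0.77,0,0,0]]' ; python3 st.py .5454 .1034 .031 103
python3 - <<'E'
from h import *
cv2.imwrite('pics/side1.png',cv2.resize(get_image('side')[200:420,120:420,::-1],None,fx=2,fy=2))
E
```

```text
time: 4.4
ee_pos: [0.5465, 0.1054, 0.0346]
orientation: [0.623, 0.783, -0.0, -0.0]
wrist_force: [-0.5, -0.3, 0.3]
opening: 0.0802
finger_force: 0.0
t 4.4 p [0.5465 0.1054 0.0346] theta 103.0 dock [-0.2641 -0.0223] F [-0.5 -0.3  0.3] quat [ 6.225e-01  7.826e-01 -1.000e-04 -3.000e-04]
rows x,y,z (fs): [-0.016 -0.016  0.036]
turn z fs -0.0
```

View pics/side1.png

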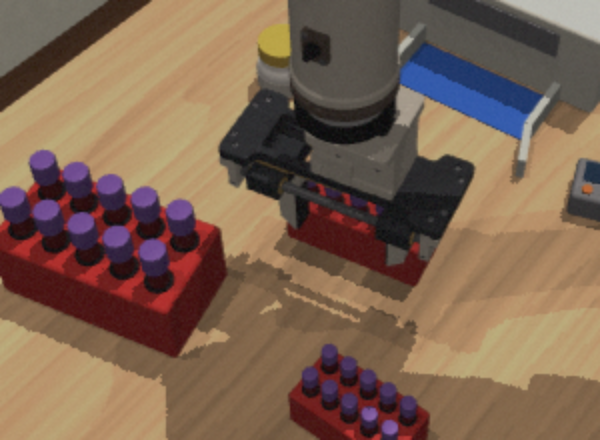

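The fingers are behind the middle rack and the gripper's body clears its caps. The large and small racks are clear too. I'll close the gap now.

```bash
python3 -m inch '[[-0.02,0,0.02,0,0,0],[-0.04,0,0.02,0,0,0],[-0.06,0,0.02,0,0,0],[-0.08,0,0.02,0,0,0],[-0.1,0,0.02,0,0,0],[-0.12,0,0.02,0,0,0],[-0.12,0,0.02,0,0,0]]'
python3 st.py
cat > arc.py <<'E'
from st import *
p,th=st();a=np.radians(th)
def tgt(phi,R=1.1):
    f=np.radians(phi);c=np.array([-.070-R*np.sin(f),-R*(1-np.cos(f))])
    r=np.array([[np.cos(f),-np.sin(f)],[np.sin(f),np.cos(f)]])@[-.0445,-.008]+c
    return O+r[0]*n+r[1]*t,95.7+phi
for phi in np.arange(7.3,-.1,-.5):
    g,T=tgt(max(phi,0));d=g-p[:2]
    print(round(phi,1),'dx,dy',np.round(10*np.array([d[0]*np.cos(a)+d[1]*np.sin(a),d[0]*np.sin(a)-d[1]*np.cos(a)]),3),'turn',round(-(T-th)/45,3))
E
python3 arc.py
```

```text
time: 5.03
ee_pos: [0.5496, 0.0926, 0.0328]
orientation: [0.623, 0.782, -0.0, 0.0]
wrist_force: [0.1, 0.0, -0.0]
opening: 0.0799
finger_force: 0.0
t 5.03 p [0.5496 0.0926 0.0328] theta 102.93 dock [-0.251  -0.0205] F [ 0.1  0.  -0. ] quat [ 6.230e-01  7.822e-01 -1.000e-04  2.000e-04]
t 5.03 p [0.5496 0.0926 0.0328] theta 102.93 dock [-0.251  -0.0205] F [ 0.1  0.  -0. ] quat [ 6.230e-01  7.822e-01 -1.000e-04  2.000e-04]
7.3 dx,dy [ 0.021 -0.018] turn -0.002
6.8 dx,dy [-0.074 -0.014] turn 0.009
6.3 dx,dy [-0.17  -0.012] turn 0.021
5.8 dx,dy [-0.265 -0.01 ] turn 0.032
5.3 dx,dy [-0.36  -0.009] turn 0.043
4.8 dx,dy [-0.456 -0.008] turn 0.054
4.3 dx,dy [-0.551 -0.009] turn 0.065
3.8 dx,dy [-0.646 -0.01 ] turn 0.076
3.3 dx,dy [-0.742 -0.013] turn 0.087
2.8 dx,dy [-0.837 -0.016] turn 0.098
2.3 dx,dy [-0.932 -0.02 ] turn 0.109
1.8 dx,dy [-1.028 -0.024] turn 0.121
1.3 dx,dy [-1.123 -0.03 ] turn 0.132
0.8 dx,dy [-1.218 -0.036] turn 0.143
0.3 dx,dy [-1.313 -0.044] turn 0.154
```

```bash
python3 -m inch '[[-0.04,0,0,0,0,0.005],[-0.08,0,0,0,0,0.009],[-0.13,0,0,0,0,0.015],[-0.17,0,0,0,0,0.021],[-0.22,0,0,0,0,0.026],[-0.265,0,0,0,0,0.032],[-0.31,0,0,0,0,0.037],[-0.36,0,0,0,0,0.043]]'
python3 st.py
python3 - <<'E'
from h import *
cv2.imwrite('pics/side2.png',cv2.resize(get_image('side')[180:380,180:440,::-1],None,fx=2,fy=2))
E
```

```text
time: 5.7
ee_pos: [0.5576, 0.0581, 0.0329]
orientation: [0.636, 0.772, 0.0, -0.0]
wrist_force: [-0.3, 1.4, 0.7]
opening: 0.0799
finger_force: 0.9
t 5.7 p [0.5576 0.0581 0.0329] theta 101.03 dock [-0.2159 -0.016 ] F [-0.3  1.4  0.7] quat [ 6.359e-01  7.718e-01  2.000e-04 -0.000e+00]
```

View pics/side2.png

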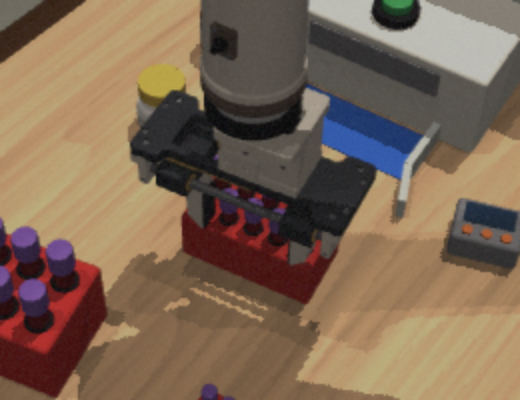

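The rack seems to have moved less than the gripper. I'll measure its back bottom edge before going on.

```bash
cat > rk.py <<'E'
from st import *
# rack back bottom edge from the side camera: lowest red pixel per column in box, on z=0
def back(box,tag):
    im=get_image('side');cs=get_calibration('side');m=cv2.inRange(hsv(im),(0,140,30),(12,255,255))
    x0,y0,x1,y1=box;k=m*0;k[y0:y1,x0:x1]=m[y0:y1,x0:x1]
    n_,lab,stt,_=cv2.connectedComponentsWithStats(k);i=1+stt[1:,4].argmax();k=(lab==i)
    pts=np.array([[c,np.flatnonzero(k[:,c]).max()+.5] for c in range(x0,x1) if k[:,c].any()])
    W=plane(cs,pts,0)[:,:2]-O;D=np.c_[W@n,W@t]
    s=(pts[:,0]-pts[0,0])/np.ptp(pts[:,0])
    sel=(s>.12)&(s<.75)
    l=np.polyfit(D[sel,1],D[sel,0],1)
    ends=D[[0,-1]];low=D[pts[:,1].argmax()]
    print('left end',ends[0].round(4),'lowest px corner',low.round(4),'edge slope deg',round(np.degrees(np.arctan(-l[0])),2),'x at y=0',round(l[1],4),'resid',np.abs(np.polyval(l,D[sel,1])-D[sel,0]).max().round(4))
    v=im.copy();cv2.imwrite(f'pics/{tag}.png',v[:,:,::-1])
    return pts,im
if __name__=='__main__':
    im0=cv2.imread('pics/side0.png')[:,:,::-1].copy()
    g=get_image
    get_image=lambda nm:im0
    print('initial: expect back at about -.246');back((255,262,350,345),'x0')
    get_image=g;back((255,262,365,345),'x1')
E
python3 rk.py
```

```text
initial: expect back at about -.246
left end [-0.2426  0.0592] lowest px corner [-0.2361 -0.0714] edge slope deg 7.46 x at y=0 -0.2443 resid 0.0045
left end [-0.1959  0.0736] lowest px corner [-0.2083 -0.0673] edge slope deg 4.74 x at y=0 -0.2136 resid 0.0073
```

The pushing contact is at about TCP depth. The rack follows aligned (slope about 5°, tool 5.3°), so I continue the arc.

```bash
python3 -m inch '[[-0.06,0,0,0,0,0.007],[-0.12,-0.001,0,0,0,0.015],[-0.18,-0.002,0,0,0,0.022],[-0.24,-0.003,0,0,0,0.03],[-0.3,-0.004,0,0,0,0.037],[-0.36,-0.006,0,0,0,0.045],[-0.42,-0.008,0,0,0,0.052],[-0.48,-0.01,0,0,0,0.059]]'; python3 st.py
python3 -m inch '[[-0.06,0,0,0,0,0.007],[-0.12,-0.001,0,0,0,0.015],[-0.18,-0.002,0,0,0,0.022],[-0.24,-0.003,0,0,0,0.03],[-0.3,-0.004,0,0,0,0.037],[-0.36,-0.006,0,0,0,0.045],[-0.42,-0.008,0,0,0,0.052],[-0.48,-0.01,0,0,0,0.059]]'; python3 st.py
python3 - <<'E'
from h import *
a=get_image('side')[130:350,210:470,::-1];b=get_image('top')[150:370,260:520,::-1]
cv2.imwrite('pics/s3.png',cv2.resize(np.hstack([a,b]),None,fx=1.5,fy=1.5));cv2.imwrite('pics/side3.png',get_image('side')[:,:,::-1])
E
python3 -c "
from rk import *
back((255,220,400,330),'x2')"
```

```text
time: 6.47
ee_pos: [0.5657, 0.0103, 0.0328]
orientation: [0.654, 0.757, -0.0, -0.0]
wrist_force: [-0.1, 1.5, 0.1]
opening: 0.0796
finger_force: 0.8
t 6.47 p [0.5657 0.0103 0.0328] theta 98.35 dock [-0.1676 -0.0126] F [-0.1  1.5  0.1] quat [ 0.6538  0.7567 -0.     -0.    ]
time: 7.13
ee_pos: [0.5717, -0.0372, 0.0328]
orientation: [0.671, 0.741, -0.0, -0.0]
wrist_force: [-0.1, 2.4, 0.3]
opening: 0.0802
finger_force: 0.8
t 7.13 p [ 0.5717 -0.0372  0.0328] theta 95.71 dock [-0.1197 -0.0114] F [-0.1  2.4  0.3] quat [ 0.671   0.7414 -0.     -0.    ]
left end [-0.1152  0.0597] lowest px corner [-0.1169 -0.0661] edge slope deg 0.43 x at y=0 -0.1153 resid 0.0081
```

View pics/s3.png

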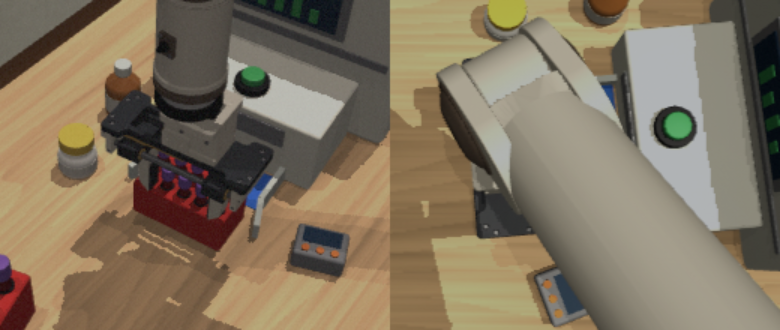

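The rack stands square at the mouth, between the flares, and nothing else has moved. I'll check its lateral offset from the caps and its vertical edges.

Run:
```python
from st import *
cs=get_calibration('side')
for f,b in(('side0',(255,262,350,340)),('side3',(290,220,385,300))):
    im=cv2.imread(f'pics/{f}.png')[:,:,::-1].copy();m=cv2.inRange(hsv(im),(125,60,60),(165,255,255))
    k=m*0;x0,y0,x1,y1=b;k[y0:y1,x0:x1]=m[y0:y1,x0:x1]
    for c,s in blobs(k>0,8):
        w=plane(cs,c,.0869)[0,:2]-O;print(f,c,s[2:],np.round([w@n,w@t],4))
im=cv2.imread('pics/side3.png')
cv2.imwrite('pics/c3.png',cv2.resize(im[225:300,280:400],None,fx=6,fy=6,interpolation=2))
```

```text
side0 [282.1 271.8] [ 9  8 55] [-0.2011  0.0424]
side0 [294.6 276.6] [10  8 59] [-0.1983  0.0177]
side0 [307.1 281.3] [ 9  8 58] [-0.1953 -0.0064]
side0 [274.1 284.5] [ 9  8 62] [-0.2326  0.0379]
side0 [320.  286.2] [ 9  9 59] [-0.1924 -0.0311]
side0 [286.5 289.2] [10  9 63] [-0.2295  0.014 ]
side0 [332.8 290.9] [10  9 62] [-0.1892 -0.055 ]
side0 [299.2 294.2] [10  9 67] [-0.2267 -0.0103]
side0 [312.2 299.2] [10 10 67] [-0.2237 -0.0347]
side0 [325.5 304.3] [10 10 67] [-0.2206 -0.0593]
side3 [319.4 233.1] [ 6  3 11] [-0.0837  0.0367]
side3 [331.2 238.4] [ 6  3 11] [-0.0834  0.011 ]
side3 [321.3 245.2] [ 8  9 39] [-0.1084  0.0175]
side3 [341.4 242.7] [ 7  4 20] [-0.0826 -0.0105]
side3 [332.7 250.7] [ 9  9 45] [-0.1087 -0.0072]
side3 [342.5 253.3] [ 4  4 10] [-0.1044 -0.0255]
```

View pics/c3.png

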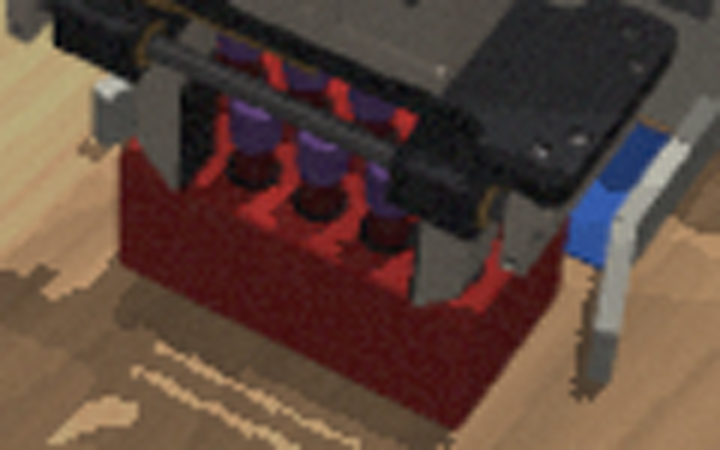

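Run:
```python
from st import *
p,th=st();c=get_calibration('side');T=np.linalg.inv(c['world_from_camera']);f=240/np.tan(np.radians(c['vertical_fov'])/2)
def pr(w):
    q=T@np.r_[w,1];return np.array([c['cx']+f*q[0]/-q[2],c['cy']-f*q[1]/-q[2]])
for y in(.04,.059,-.04,-.059):
  for dx in(-.0095,0,.0095):
    print(y,dx,((pr(np.r_[p[:2]+y*t+dx*n,p[2]])-[280,225])*6).round(0), 'top of rack ht',((pr(np.r_[p[:2]+y*t+dx*n,.055])-[280,225])*6).round(0))
for x in(-.1153,-.110,-.105):
  for y in(.06,-.07): print('back face',x,y,[((pr(np.r_[O+x*n+y*t,z])-[280,225])*6).round(0) for z in(0,.055)])
```

```text
t 7.33 p [ 0.5716 -0.0374  0.0327] theta 95.68 dock [-0.1195 -0.0115] F [0.1 0.4 0.7] quat [ 6.712e-01  7.413e-01 -3.000e-04  1.000e-04]
0.04 -0.0095 [179. 263.] top of rack ht [180. 217.]
0.04 0 [195. 244.] top of rack ht [196. 198.]
0.04 0.0095 [211. 225.] top of rack ht [212. 179.]
0.059 -0.0095 [129. 238.] top of rack ht [129. 192.]
0.059 0 [145. 220.] top of rack ht [146. 173.]
0.059 0.0095 [161. 201.] top of rack ht [162. 155.]
-0.04 -0.0095 [398. 370.] top of rack ht [403. 325.]
-0.04 0 [413. 350.] top of rack ht [418. 304.]
-0.04 0.0095 [428. 330.] top of rack ht [433. 284.]
-0.059 -0.0095 [452. 397.] top of rack ht [457. 351.]
-0.059 0 [467. 376.] top of rack ht [472. 331.]
-0.059 0.0095 [481. 356.] top of rack ht [487. 310.]
back face -0.1153 0.06 [array([119., 261.]), array([120., 149.])]
back face -0.1153 -0.07 [array([463., 431.]), array([477., 321.])]
back face -0.11 0.06 [array([128., 251.]), array([129., 139.])]
back face -0.11 -0.07 [array([471., 420.]), array([486., 310.])]
back face -0.105 0.06 [array([136., 241.]), array([137., 129.])]
back face -0.105 -0.07 [array([479., 410.]), array([494., 299.])]
```

Run:
```python
from st import *
c=get_calibration('side');T=np.linalg.inv(c['world_from_camera']);f=240/np.tan(np.radians(c['vertical_fov'])/2)
def pr(w):
    q=T@np.r_[w,1];return np.array([c['cx']+f*q[0]/-q[2],c['cy']-f*q[1]/-q[2]])
p=np.array([.5465,.1054,.0346]);a=np.radians(103);X=np.array([np.cos(a),np.sin(a)]);Y=np.array([np.sin(a),-np.cos(a)])
for y in(.04,.059,-.04,-.059):
  for dx in(-.0095,0,.0095):
    w=p[:2]+y*Y+dx*X
    print(y,dx,[((pr(np.r_[w,z])-[120,200])*2).round(0) for z in(.0346,.055)])
a1=cv2.imread('pics/side1.png')[170:290,260:450]
cv2.imwrite('pics/c4.png',cv2.resize(a1,None,fx=4,fy=4,interpolation=2))
```

```text
0.04 -0.0095 [array([311., 236.]), array([310., 222.])]
0.04 0 [array([306., 244.]), array([305., 230.])]
0.04 0.0095 [array([301., 252.]), array([300., 238.])]
0.059 -0.0095 [array([291., 228.]), array([291., 214.])]
0.059 0 [array([286., 236.]), array([285., 222.])]
0.059 0.0095 [array([281., 244.]), array([280., 230.])]
-0.04 -0.0095 [array([393., 268.]), array([393., 255.])]
-0.04 0 [array([388., 277.]), array([389., 263.])]
-0.04 0.0095 [array([384., 285.]), array([384., 272.])]
-0.059 -0.0095 [array([413., 276.]), array([414., 263.])]
-0.059 0 [array([409., 285.]), array([409., 272.])]
-0.059 0.0095 [array([404., 293.]), array([405., 280.])]
```

View pics/c4.png

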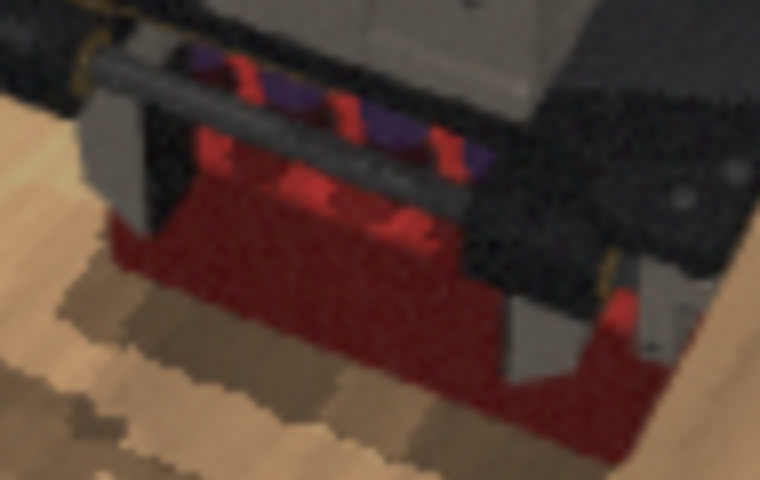

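The fingertips look higher on the rack face than I want, near its top edge. The rack is at about y = -5 mm and square. I'll back off slightly, go down 8 mm (still clear of the caps) and push on obliquely to centre it.

```bash
python3 -m inch '[[0.03,0,0,0,0,0],[0.06,0,0,0,0,0],[0.06,0,0.03,0,0,0],[0.06,0,0.06,0,0,0],[0.06,0,0.08,0,0,0],[0.06,0,0.08,0,0,0],[0.06,0,0.08,0,0,0]]'; python3 st.py
python3 - <<'E'
from h import *
cv2.imwrite('pics/c5.png',cv2.resize(get_image('side')[225:300,280:400,::-1],None,fx=6,fy=6,interpolation=2))
E
```

```text
time: 7.92
ee_pos: [0.5709, -0.0307, 0.0245]
orientation: [0.671, 0.742, -0.0, -0.0]
wrist_force: [-1.1, -0.3, -1.0]
opening: 0.0799
finger_force: 0.0
t 7.92 p [ 0.5709 -0.0307  0.0245] theta 95.74 dock [-0.1263 -0.0116] F [-1.1 -0.3 -1. ] quat [ 6.708e-01  7.416e-01 -2.000e-04 -2.000e-04]
```

View pics/c5.png

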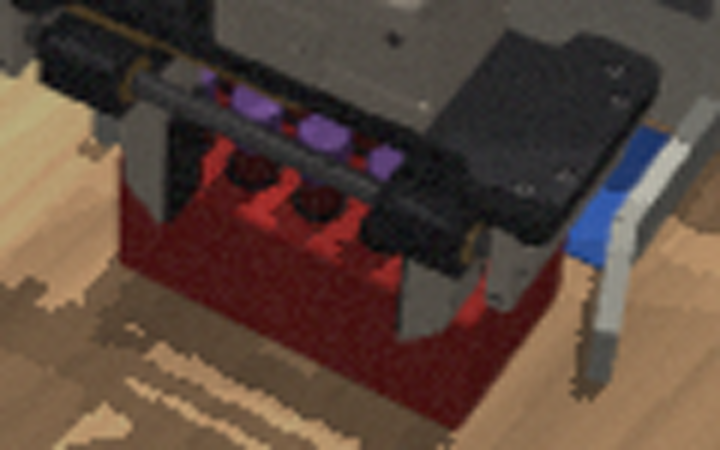

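The tips now sit well down on the back face and the caps are clear. That was the last picture I may view, so from here I measure by numbers only.

```bash
cat > caps.py <<'E'
from st import *
def caps(b):
    im=get_image('side');cs=get_calibration('side')
    m=cv2.inRange(hsv(im),(125,60,60),(165,255,255));k=m*0;x0,y0,x1,y1=b;k[y0:y1,x0:x1]=m[y0:y1,x0:x1]
    for c,s in blobs(k>0,12):
        w=plane(cs,c,.0869)[0,:2]-O;print('cap',c,s[2:],np.round([w@n,w@t],4))
E
python3 -c "
from caps import *
caps((290,200,400,300))"
python3 -m inch '[[-0.04,0,0,0,0,0],[-0.07,0.01,0,0,0,0],[-0.12,0.015,0,0,0,0],[-0.17,0.02,0,0,0,0],[-0.22,0.025,0,0,0,0],[-0.26,0.03,0,0,0,0],[-0.3,0.035,0,0,0,0],[-0.3,0.035,0,0,0,0]]'; python3 st.py
python3 -c "
from rk import *
from caps import *
caps((290,190,400,300))
back((265,200,410,320),'x3')"
```

```text
cap [322.  242.2] [ 9  7 40] [-0.1012  0.0204]
cap [333.5 247.1] [10  7 48] [-0.1001 -0.0039]
cap [343.4 251.5] [ 6  6 25] [-0.0997 -0.0247]
time: 8.68
ee_pos: [0.5779, -0.0616, 0.0248]
orientation: [0.671, 0.741, -0.0, 0.0]
wrist_force: [-0.2, 0.6, -0.1]
opening: 0.0803
finger_force: 0.0
t 8.68 p [ 0.5779 -0.0616  0.0248] theta 95.65 dock [-0.0948 -0.0076] F [-0.2  0.6 -0.1] quat [ 6.714e-01  7.411e-01 -2.000e-04  3.000e-04]
cap [328.8 231.5] [ 6  4 13] [-0.0704  0.024 ]
cap [327.3 239.4] [ 6  5 20] [-0.0896  0.0158]
cap [338.5 244.6] [ 6  4 18] [-0.0897 -0.0084]
left end [-0.092   0.0627] lowest px corner [-0.0935 -0.0619] edge slope deg 0.03 x at y=0 -0.0928 resid 0.0043
```

The rack is square (0.03°) and centred to within 1 mm, so I push straight in.

```bash
python3 -m inch '[[-0.05,0,0,0,0,0],[-0.1,0,0,0,0,0],[-0.15,0,0,0,0,0],[-0.2,0,0,0,0,0],[-0.25,0,0,0,0,0],[-0.3,0,0,0,0,0],[-0.35,0,0,0,0,0],[-0.4,0,0,0,0,0]]'; python3 st.py;python3 -m inch '[[-0.02,0,0,0,0,0],[-0.04,0,0,0,0,0],[-0.06,0,0,0,0,0],[-0.08,0,0,0,0,0],[-0.1,0,0,0,0,0],[-0.11,0,0,0,0,0],[-0.12,0,0,0,0,0],[-0.12,0,0,0,0,0]]'; python3 st.py
python3 -c "
from rk import *
back((275,180,410,300),'x4')"
```

```text
time: 9.45
ee_pos: [0.5817, -0.1005, 0.0249]
orientation: [0.671, 0.742, 0.0, 0.0]
wrist_force: [0.2, 1.5, 1.8]
opening: 0.08
finger_force: 0.8
t 9.45 p [ 0.5817 -0.1005  0.0249] theta 95.73 dock [-0.0557 -0.0078] F [0.2 1.5 1.8] quat [0.6709 0.7415 0.     0.    ]
time: 10.12
ee_pos: [0.5828, -0.1121, 0.0248]
orientation: [0.671, 0.742, -0.0, 0.0]
wrist_force: [-0.4, 0.8, -0.2]
opening: 0.08
finger_force: 0.5
t 10.12 p [ 0.5828 -0.1121  0.0248] theta 95.73 dock [-0.044  -0.0078] F [-0.4  0.8 -0.2] quat [ 6.709e-01  7.416e-01 -1.000e-04  1.000e-04]
left end [-0.0427  0.0623] lowest px corner [-0.0429 -0.0611] edge slope deg -0.37 x at y=0 -0.0417 resid 0.0052
```

Now I creep in 1 mm at a time until the force rises.

```bash
python3 -m inch '[[-0.01,0,0,0,0,0],[-0.02,0,0,0,0,0],[-0.03,0,0,0,0,0],[-0.04,0,0,0,0,0],[-0.05,0,0,0,0,0],[-0.05,0,0,0,0,0]]'; python3 st.py;python3 -m inch '[[-0.01,0,0,0,0,0],[-0.02,0,0,0,0,0],[-0.02,0,0,0,0,0]]'; python3 st.py;python3 -m inch '[[-0.01,0,0,0,0,0],[-0.02,0,0,0,0,0],[-0.02,0,0,0,0,0]]' >/dev/null; python3 st.py
```

```text
time: 10.67
ee_pos: [0.5833, -0.1173, 0.0248]
orientation: [0.671, 0.741, -0.0, 0.0]
wrist_force: [0.5, 1.7, 0.3]
opening: 0.08
finger_force: 0.5
t 10.67 p [ 0.5833 -0.1173  0.0248] theta 95.72 dock [-0.0389 -0.0077] F [0.5 1.7 0.3] quat [ 6.710e-01  7.415e-01 -1.000e-04  1.000e-04]
time: 10.92
ee_pos: [0.5835, -0.1192, 0.0248]
orientation: [0.671, 0.742, -0.0, 0.0]
wrist_force: [0.1, 0.3, -0.0]
opening: 0.0803
finger_force: 0.6
t 10.92 p [ 0.5835 -0.1192  0.0248] theta 95.72 dock [-0.037  -0.0078] F [ 0.1  0.3 -0. ] quat [ 6.709e-01  7.415e-01 -1.000e-04  1.000e-04]
t 11.17 p [ 0.5837 -0.1212  0.0248] theta 95.72 dock [-0.035  -0.0078] F [0.3 0.7 0.2] quat [ 6.709e-01  7.415e-01 -1.000e-04  1.000e-04]
```

```bash
python3 -m inch '[[-0.01,0,0,0,0,0],[-0.01,0,0,0,0,0]]'>/dev/null; python3 st.py;python3 -m inch '[[-0.01,0,0,0,0,0],[-0.01,0,0,0,0,0]]' >/dev/null; python3 st.py;python3 -m inch '[[-0.01,0,0,0,0,0],[-0.01,0,0,0,0,0]]' >/dev/null; python3 st.py
python3 -c "
from rk import *
back((275,180,410,300),'x5')"
```

```text
t 11.33 p [ 0.5838 -0.1221  0.0248] theta 95.73 dock [-0.0341 -0.0077] F [0.6 1.6 0.5] quat [ 0.6709  0.7416 -0.      0.    ]
t 11.5 p [ 0.5839 -0.1225  0.0249] theta 95.74 dock [-0.0336 -0.0077] F [ 0.6  1.8 -0.3] quat [ 6.708e-01  7.416e-01  2.000e-04 -2.000e-04]
t 11.67 p [ 0.5839 -0.1225  0.0249] theta 95.77 dock [-0.0337 -0.0077] F [-1.3  4.4  1.1] quat [ 6.706e-01  7.418e-01  6.000e-04 -6.000e-04]
left end [-0.0322  0.0616] lowest px corner [-0.0327 -0.0625] edge slope deg -0.46 x at y=0 -0.0314 resid 0.0028
```

Motion has stopped and the force is rising, with the back edge at about -35 mm: it's at the stop. One more small squeeze to seat it square, then back off.

```bash
python3 -m inch '[[-0.01,0,0,0,0,0],[-0.02,0,0,0,0,0],[-0.02,0,0,0,0,0],[-0.02,0,0,0,0,0]]'>/dev/null; python3 st.py
python3 -m inch '[[0.03,0,0,0,0,0],[0.08,0,0,0,0,0],[0.15,0,0,0,0,0],[0.2,0,0,0,0,0],[0.2,0,-0.3,0,0,0],[0.2,0,-0.6,0,0,0],[0.2,0,-0.9,0,0,0],[0.2,0,-0.9,0,0,0]]' >/dev/null;python3 -m inch '[[0.3,0,-0.3,0,0,0],[0.6,0,-0.7,0,0,0],[0.9,0,-0.9,0,0,0],[1,0,-0.9,0,0,0],[1,0,-0.9,0,0,0]]' 0 >/dev/null; python3 st.py
python3 -c "
from rk import *
back((275,180,410,300),'x6')
from caps import caps
caps((290,150,420,280))"
```

```text
t 12.05 p [ 0.5839 -0.1225  0.0249] theta 95.82 dock [-0.0336 -0.0077] F [-1.8  8.4  2.8] quat [ 0.6703  0.7421  0.0012 -0.0014]
t 13.13 p [ 0.5729 -0.0012  0.2073] theta 96.13 dock [-0.1555 -0.0066] F [0.  0.2 0.6] quat [0.6683 0.7439 0.0017 0.0016]
left end [-0.0322  0.0616] lowest px corner [-0.0326 -0.0579] edge slope deg 0.58 x at y=0 -0.0312 resid 0.0029
cap [351.6 206.8] [ 9 12 68] [0.0125 0.0211]
cap [331.6 212. ] [ 7 11 47] [-0.0218  0.0467]
cap [362.3 211.3] [ 9 11 70] [ 0.0128 -0.0028]
cap [343.5 216.1] [ 9 11 65] [-0.019   0.0215]
cap [369.5 221.1] [ 17  21 147] [-0.0036 -0.0275]
cap [354.4 221. ] [ 8 12 64] [-0.0193 -0.0029]
cap [384.7 220.8] [ 9 12 68] [ 0.0132 -0.0517]
cap [377.1 230.9] [ 9 12 79] [-0.019  -0.0521]
```

```bash
cat > tc.py <<'E'
from st import *
im=get_image('top');ct=get_calibration('top');m=cv2.inRange(hsv(im),(125,60,60),(165,255,255));k=m*0;k[190:305,350:440]=m[190:305,350:440]
B=blobs(k>0,8);W=plane(ct,np.array([b[0] for b in B]),.088)[:,:2]-O;D=np.c_[W@n,W@t]
print(len(B),[int(b[1][4]) for b in B]);print(np.round(D,4))
if len(B)==10:
    c=D.mean(0);v=np.linalg.svd(D-c)[2][0];print('centre',c,'yaw',np.degrees(np.arctan(-v[0]/v[1])))
E
python3 tc.py; python3 st.py .6026 -.2328 .16
```

```text
2 [42, 26]
[[0.0185 0.0483]
 [0.0203 0.0235]]
t 13.28 p [ 0.5717 -0.0081  0.2037] theta 95.69 dock [-0.1487 -0.0085] F [-0.5 -0.1 -0.1] quat [ 0.6712  0.7413 -0.0011  0.    ]
rows x,y,z (fs): [-2.267  0.085  0.437]
```

```bash
python3 -m inch '[[0.3,0,-0.2,0,0,0],[0.6,-0.3,-0.2,0,0,0],[0.9,-0.7,-0.2,0,0,0],[1,-1,-0.2,0,0,0],[1,-1,-0.2,0,0,0]]' >/dev/null; python3 tc.py
```

```text
10 [73, 73, 75, 73, 74, 74, 74, 73, 77, 76]
[[ 0.0155  0.0478]
 [-0.0163  0.0472]
 [ 0.0154  0.0231]
 [-0.0164  0.0227]
 [-0.0168 -0.0014]
 [ 0.0157 -0.0017]
 [-0.0166 -0.0262]
 [ 0.0153 -0.0259]
 [ 0.0156 -0.0503]
 [-0.0167 -0.0505]]
centre [-0.00051797 -0.00150332] yaw -0.2279497951596194
```

All ten caps measured from above put the rack at home: x = -0.5 mm, y = -1.5 mm, yaw = -0.2°. On to the button with closed fingers.

```bash
python3 st.py .6026 -.2328 .18; python3 -m inch '[[-0.2,0.2,0,0,0,0],[-0.5,0.5,0,0,0,0],[-0.8,0.8,0,0,0,0],[-1,1,0,0,0,0],[-1,1,0,0,0,0]]' >/dev/null;python3 -m inch '[[-0.2,0.02,0,0,0,0],[-0.5,0.05,0,0,0,0],[-0.8,0.08,0,0,0,0],[-1,0.08,0,0,0,0],[-1,0.08,0,0,0,0]]' >/dev/null;python3 -m inch '[[-0.2,0,0,0,0,0],[-0.5,0,0,0,0,0],[-0.8,0,0,0,0,0],[-1,0,0,0,0,0],[-1,0,0,0,0,0]]'; python3 st.py .6026 -.2328 .16 95.7
```

```text
t 13.75 p [0.4587 0.0821 0.2233] theta 95.84 dock [-0.2496 -0.112 ] F [ 0.1 -1.3 -0. ] quat [ 6.702e-01  7.422e-01 -2.800e-03  2.000e-04]
rows x,y,z (fs): [-3.279  1.111  0.433]
time: 15.0
ee_pos: [0.5991, -0.2134, 0.2224]
orientation: [0.675, 0.738, -0.002, -0.0]
wrist_force: [-0.1, -1.1, -0.3]
opening: 0.0005
finger_force: 0.0
t 15.0 p [ 0.5991 -0.2134  0.2224] theta 95.11 dock [ 0.0583 -0.0016] F [-0.1 -1.1 -0.3] quat [ 6.749e-01  7.379e-01 -1.700e-03 -2.000e-04]
rows x,y,z (fs): [-0.196  0.018  0.624]
turn z fs -0.013
```

```bash
python3 -m inch '[[-0.05,0,0.1,0,0,0],[-0.1,0,0.25,0,0,0],[-0.1,0,0.4,0,0,0],[-0.1,0,0.55,0,0,0],[-0.1,0,0.62,0,0,0],[-0.1,0,0.62,0,0,0],[-0.1,0,0.62,0,0,0]]' >/dev/null; python3 st.py .6026 -.2328 .128 95.7
```

```text
t 15.58 p [ 0.6009 -0.2136  0.1621] theta 95.81 dock [0.0587 0.0002] F [-0.1  0.3 -0.2] quat [ 6.703e-01  7.421e-01 -0.000e+00 -6.000e-04]
rows x,y,z (fs): [-0.193 -0.003  0.341]
turn z fs 0.003
```

```bash
python3 -m inch '[[-0.1,0,0,0,0,0],[-0.19,0,0,0,0,0],[-0.19,0,0.1,0,0,0],[-0.19,0,0.2,0,0,0],[-0.19,0,0.3,0,0,0],[-0.19,0,0.36,0,0,0],[-0.19,0,0.36,0,0,0],[-0.19,0,0.36,0,0,0]]' >/dev/null; python3 st.py .6026 -.2328 .12 95.7; python3 -m inch '[[0,0,0.02,0,0,0],[0,0,0.04,0,0,0],[0,0,0.04,0,0,0]]' >/dev/null; python3 st.py;python3 -m inch '[[0,0,0.02,0,0,0],[0,0,0.04,0,0,0],[0,0,0.04,0,0,0]]' >/dev/null; python3 st.py
```

```text
t 16.25 p [ 0.6026 -0.2328  0.126 ] theta 95.78 dock [ 0.078 -0.   ] F [0.8 0.3 0.4] quat [ 6.706e-01  7.418e-01 -1.000e-04 -7.000e-04]
rows x,y,z (fs): [ 0.   -0.    0.06]
turn z fs 0.002
t 16.5 p [ 0.6031 -0.2335  0.1228] theta 95.74 dock [0.0787 0.0004] F [-1.3  0.4 -0.4] quat [ 6.708e-01  7.416e-01 -0.000e+00  1.000e-04]
t 16.75 p [ 0.6028 -0.2335  0.1185] theta 95.74 dock [0.0787 0.0001] F [-0.2  0.1  1. ] quat [ 6.708e-01  7.416e-01 -1.000e-04 -2.000e-04]
```

Contact at about 0.121. I press on in 2 mm steps until the force goes past 5 N and the motion stops.

```bash
python3 -m inch '[[0,0,0.02,0,0,0],[0,0,0.02,0,0,0]]' >/dev/null; python3 st.py;python3 -m inch '[[0,0,0.02,0,0,0],[0,0,0.02,0,0,0]]' >/dev/null; python3 st.py; python3 -m inch '[[0,0,0.01,0,0,0],[0,0,0.02,0,0,0],[0,0,0.02,0,0,0]]' >/dev/null; python3 st.py; python3 -m inch '[[0,0,0.01,0,0,0],[0,0,0.02,0,0,0],[0,0,0.02,0,0,0]]' >/dev/null; python3 st.py
```

```text
t 16.92 p [ 0.6029 -0.2335  0.1165] theta 95.73 dock [0.0787 0.0002] F [ 0.2  0.4 -0.1] quat [ 6.708e-01  7.416e-01 -1.000e-04 -2.000e-04]
t 17.08 p [ 0.6028 -0.2335  0.1145] theta 95.73 dock [0.0787 0.0001] F [-0.6 -0.6 -1.1] quat [ 6.709e-01  7.416e-01 -1.000e-04 -2.000e-04]
t 17.33 p [ 0.6029 -0.2335  0.1126] theta 95.74 dock [0.0787 0.0002] F [ 0.1 -1.1  0.5] quat [ 6.708e-01  7.416e-01 -0.000e+00 -1.000e-04]
t 17.58 p [ 0.6029 -0.2335  0.1106] theta 95.74 dock [0.0787 0.0002] F [ 0.1 -1.  -0.3] quat [ 6.708e-01  7.416e-01 -1.000e-04 -1.000e-04]
```

No contact yet. This fits the earlier sign that the real fingertips sit about 15 mm above the reported TCP, so I keep going down in small steps.

```bash
python3 -m inch '[[0,0,0.02,0,0,0],[0,0,0.03,0,0,0],[0,0,0.03,0,0,0]]' >/dev/null; python3 st.py|cut -c1-110;python3 -m inch '[[0,0,0.02,0,0,0],[0,0,0.03,0,0,0],[0,0,0.03,0,0,0]]' >/dev/null; python3 st.py|cut -c1-110; python3 -m inch '[[0,0,0.01,0,0,0],[0,0,0.02,0,0,0],[0,0,0.02,0,0,0]]' >/dev/null; python3 st.py|cut -c1-110; python3 -m inch '[[0,0,0.01,0,0,0],[0,0,0.02,0,0,0],[0,0,0.02,0,0,0]]' >/dev/null; python3 st.py|cut -c1-110
```

```text
t 17.83 p [ 0.6028 -0.2335  0.1075] theta 95.74 dock [0.0787 0.0001] F [-0.1 -0.2 -0.1] quat [ 6.708e-01  7.41
t 18.08 p [ 0.6029 -0.2335  0.1045] theta 95.74 dock [0.0787 0.0001] F [-0.2 -0.6  0.2] quat [ 6.708e-01  7.41
t 18.33 p [ 0.6029 -0.2335  0.1026] theta 95.74 dock [0.0787 0.0002] F [ 0.6 -0.3  0.4] quat [ 6.708e-01  7.41
t 18.58 p [ 0.6029 -0.2335  0.1006] theta 95.74 dock [0.0787 0.0002] F [-0.4 -0.1 -0.9] quat [ 6.708e-01  7.41
```

Run:
```python
from st import *
im=get_image('side');i0=cv2.imread('pics/side0.png')[:,:,::-1];c=get_calibration('side')
T=np.linalg.inv(c['world_from_camera']);f=240/np.tan(np.radians(c['vertical_fov'])/2)
def pr(w):
    q=T@np.r_[w,1];return np.array([c['cx']+f*q[0]/-q[2],c['cy']-f*q[1]/-q[2]]).round(1)
p,th=st();print('TCP px',pr(p),'+20mm',pr(p+[0,0,.02]),'+40',pr(p+[0,0,.04]))
for k,z in(('now',im),('t0',i0)):
    m=cv2.inRange(hsv(z.copy()),(40,90,60),(85,255,255));m2=m*0;m2[165:205,350:410]=m[165:205,350:410];print(k,[(b[0],b[1]) for b in blobs(m2>0,4)])
d=np.abs(im.astype(int)-i0).max(2)
for r in range(140,206,3):print(r,''.join('G' if (cv2.inRange(hsv(im[r:r+1,x:x+1].copy()),(40,90,60),(85,255,255))[0,0]) else '#' if d[r,x]>60 else '+' if d[r,x]>25 else '.' for x in range(340,420)))
```

```text
t 18.63 p [ 0.6029 -0.2335  0.1007] theta 95.74 dock [0.0787 0.0002] F [0.2 0.5 0.4] quat [ 6.708e-01  7.416e-01 -0.000e+00 -1.000e-04]
TCP px [377.3 186.7] +20mm [378.3 179.1] +40 [379.4 171.3]
now [(array([380.6, 180. ]), array([375, 176,  12,   9,  38], dtype=int32))]
t0 [(array([378.3, 179.2]), array([371, 174,  16,  11, 130], dtype=int32))]
140 ...........+++.+++...+++.......+.......+++++++#+++++..+++++#+##+#++....+........
143 ...................++++++++++++.....+.++..+..+.++++++#++++..............+.......
146 ....................++#+#+++++#+++++.++.......+.+.++...+++++#+++++++.+....+.....
149 .....................+++++#+##+++++++++#+++++++.+....+.+.......++.++#+#+........
152 ............................+##+##+++#++++++#+#++++++.++...............+++++++++
155 ...............................+....+#+#+++#+++++++++++++...+++........+.++.++++
158 ..............................++++++++##+...+#+#+++.......++++++....+.......+++.
161 ..............................++++++++##+++++++...................+++++++++.....
164 ..............................+++++++###+++++++++++.................
[... 417 characters left out ...]
....................
182 ####+.++#+######...+####.........++GG##G#####.....+...++.++++...................
185 ..#########+....#########+.........................+++..++..+++.+++++...........
188 ..........###############.+........................+..++.+..+.+++.+++++..++.....
191 ............+#############..+.......................+..+.....++....+++++++.+.+.+
194 ...............++++##########+..............#+#+.+...++++....++..+......+..+.+++
197 ......................++++###################+#######++.++++...++.+..+.+..+..+.+
200 ###++........................++++################.++########....+...+..++.+++...
203 .++......++++++...........+.........+++++##############+...##############+.+++++
```

The side image shows the fingers over the button, with their ends right at its top. Contact is close.

```bash
python3 -m inch '[[0,0,0.01,0,0,0],[0,0,0.02,0,0,0],[0,0,0.02,0,0,0]]' >/dev/null; python3 st.py|cut -c1-110;python3 -m inch '[[0,0,0.01,0,0,0],[0,0,0.02,0,0,0],[0,0,0.02,0,0,0]]' >/dev/null; python3 st.py|cut -c1-110; python3 -m inch '[[0,0,0.01,0,0,0],[0,0,0.02,0,0,0],[0,0,0.02,0,0,0]]' >/dev/null; python3 st.py|cut -c1-110
```

```text
t 18.88 p [ 0.6029 -0.2334  0.0986] theta 95.74 dock [0.0787 0.0002] F [-0.5 -0.2  0.4] quat [ 6.708e-01  7.41
t 19.13 p [ 0.6029 -0.2335  0.0966] theta 95.74 dock [0.0787 0.0002] F [-0.7 -0.4  0.1] quat [ 6.708e-01  7.41
t 19.38 p [ 0.6029 -0.2335  0.0946] theta 95.74 dock [0.0787 0.0002] F [-0.8 -0.4 -0.4] quat [ 6.708e-01  7.41
```

```bash
cat > g.py <<'E'
from st import *
p,th=st();i0=cv2.imread('pics/side0.png')[:,:,::-1];im=get_image('side')
d=np.abs(im.astype(int)-i0).max(2);g=cv2.inRange(hsv(im),(40,90,60),(85,255,255))
for r in range(168,196,2):print(r,''.join('G' if g[r,x] else '#' if d[r,x]>60 else '+' if d[r,x]>25 else '.' for x in range(355,405)))
E
python3 -m inch '[[0,0,0.01,0,0,0],[0,0,0.02,0,0,0],[0,0,0.02,0,0,0]]' >/dev/null; python3 st.py|cut -c1-110;python3 -m inch '[[0,0,0.01,0,0,0],[0,0,0.02,0,0,0],[0,0,0.02,0,0,0]]' >/dev/null; python3 g.py
```

```text
t 19.63 p [ 0.6029 -0.2335  0.0926] theta 95.73 dock [0.0787 0.0002] F [-0.9 -0.4  0.8] quat [ 6.709e-01  7.41
t 19.88 p [ 0.6029 -0.2335  0.0906] theta 95.74 dock [0.0787 0.0002] F [-0.7  0.9 -0.5] quat [ 6.708e-01  7.416e-01 -0.000e+00 -1.000e-04]
168 ....+...++++++++++++++##+++++++++++...............
170 +..++.++++..++++++++++##+++++++++++...............
172 .....+.+++....+###+++###+++++++++++...............
174 +.+.+++++......+#######++++++++++.................
176 .++++.+...........+++##++++++++++++...............
178 +++...+.........+#++###++++++++..+++...+..........
180 ...+.............+#####++####G#+...+.+++..........
182 ####+#####++.......+G#GG#G#G#G+......+.++.++++....
184 ++#########..............G..............++..+.+.++
186 ##########+.............................+.+++++.++
188 ####+#####++........................+..+..+.++.++.
190 ##########+.+..........................++.+..+.+..
192 #############++..................#.+.+.+.+...++..+
194 ++++##########+...+..........#+##+++..++++..+.++..
```

Run:
```python
from st import *
p,th=st();c=get_calibration('wrist');im=get_image('wrist');T=np.array(c['world_from_camera']);print(T.round(3),c['vertical_fov'],c['cx'],c['cy'])
Ti=np.linalg.inv(T);f=240/np.tan(np.radians(c['vertical_fov'])/2)
def pr(w):
    q=Ti@np.r_[w,1];return np.array([c['cx']+f*q[0]/-q[2],c['cy']-f*q[1]/-q[2]]).round(0)
print('TCP',pr(p),'TCP+20',pr(p+[0,0,.02]),'button .121',pr([.6026,-.2328,.121]),'.115',pr([.6026,-.2328,.115]))
for y in(.0475,-.0515):print('cap',pr(np.r_[O-.0165*n+y*t,.088]),pr(np.r_[O+.0155*n+y*t,.088]))
h=hsv(im)
print('green',blobs(cv2.inRange(h,(40,90,40),(85,255,255))>0,10));print('purple',[(b[0],b[1][2:]) for b in blobs(cv2.inRange(h,(125,60,40),(165,255,255))>0,30)])
cv2.imwrite('pics/w1.png',im[:,:,::-1])
sm=cv2.resize(im,(80,40),interpolation=cv2.INTER_AREA);hh=hsv(sm)
for r in range(40):print(''.join('G' if 40<=a[0]<=85 and a[1]>90 and a[2]>40 else 'P' if 125<=a[0]<=165 and a[1]>50 else 'R' if (a[0]<10 or a[0]>172) and a[1]>120 else 'B' if 100<=a[0]<=122 and a[1]>100 else str(int(a[2])//26) for a in hh[r].astype(int)))
```

```text
t 19.93 p [ 0.603  -0.2335  0.0907] theta 95.74 dock [0.0787 0.0003] F [-0.4  0.5 -1.2] quat [ 6.708e-01  7.416e-01 -0.000e+00 -1.000e-04]
[[ 0.995 -0.095 -0.029  0.596]
 [ 0.099  0.952  0.291 -0.154]
 [ 0.    -0.292  0.956  0.283]
 [ 0.     0.     0.     1.   ]] 59.41123748528543 320.6615211695401 246.6824941959885
TCP [319. 288.] TCP+20 [319. 305.] button .121 [318. 314.] .115 [318. 308.]
cap [428.  81.] [423. 157.]
cap [200.  81.] [205. 157.]
green [(array([319.8, 290.7]), array([ 285,  273,   71,   75, 1350], dtype=int32))]
purple [(array([208.9,  86.5]), array([  45,   41, 1433], dtype=int32)), (array([263.3,  86.3]), array([  41,   41, 1296], dtype=int32)), (array([317.4,  86.2]), array([  38,   42, 1215], dtype=int32)), (array([371.7,  86.2]), array([  41,   42, 1283], dtype=int32)), (array([426. ,  86.3]), array([  45,   41, 1418], dtype=int32)), (array([266.2, 158.1]), array([  39,   39, 1163], dtype=int32)), (array([317.5, 158.2]), array([  36,   39, 1089], dtype=int32)), (array([369.1, 158.1]), array([  39,   39, 1148], dtype=int32)), (array([420.9, 158.5]), array([  43,  
[... 2631 characters left out ...]
1111111111322311111111111111111112222222222222222211
23443333222233333322111111111111111111211311111111111111111133333333322234444331
24999974333455555555211100000000000000212211111111111111111177777777633337999962
22898533333355555555311000000000000000145200000000000000010277777777433333589932
22584333333355555555410000000000000000165211111111111111111377777777433333347722
22333332222223333333222222222222222222232222222222222222222256666665333333333322
00000000000000000000000000000000000000000000000000000000000000000000000000000000
00000000000000000000000000000000000000000000000000000000000000000000000000000000
00000000000000000000000000000000000000000000000000000000000000000000000000000000
```

The wrist view agrees with the mapped positions. The fingertips appear over the button's centre, about 20 mm higher than reported. I continue down in small guarded steps.

```bash
python3 -m inch '[[0,0,0.01,0,0,0],[0,0,0.02,0,0,0],[0,0,0.02,0,0,0]]' >/dev/null; python3 st.py|cut -c1-110;python3 -m inch '[[0,0,0.01,0,0,0],[0,0,0.02,0,0,0],[0,0,0.02,0,0,0]]' >/dev/null; python3 st.py|cut -c1-110; python3 -m inch '[[0,0,0.01,0,0,0],[0,0,0.02,0,0,0],[0,0,0.02,0,0,0]]' >/dev/null; python3 st.py|cut -c1-110
python3 - <<'E'
from h import *
print([(b[0],b[1]) for b in blobs(cv2.inRange(hsv(get_image('wrist')),(40,90,40),(85,255,255))>0,10)])
E
```

```text
t 20.23 p [ 0.6029 -0.2335  0.0886] theta 95.74 dock [0.0787 0.0002] F [-0.4  0.1  0.3] quat [ 6.708e-01  7.41
t 20.48 p [ 0.6032 -0.2335  0.0869] theta 95.74 dock [0.0787 0.0004] F [-1.   1.1  2.2] quat [6.708e-01 7.416e
t 20.73 p [ 0.6032 -0.2335  0.0849] theta 95.74 dock [0.0787 0.0005] F [-1.2 -0.3  2. ] quat [6.708e-01 7.416e
[(array([318.9, 291.2]), array([ 285,  278,   69,   56, 1004], dtype=int32)), (array([320.9, 346. ]), array([320, 341,   3,  11,  31], dtype=int32))]
```

Contact at last: force is rising and the button's edge is moving in the wrist view.

```bash
python3 -m inch '[[0,0,0.01,0,0,0],[0,0,0.02,0,0,0],[0,0,0.02,0,0,0]]' >/dev/null; python3 st.py|cut -c1-110;python3 -m inch '[[0,0,0.01,0,0,0],[0,0,0.01,0,0,0],[0,0,0.01,0,0,0]]' >/dev/null; python3 st.py|cut -c1-110; python3 -m inch '[[0,0,0.01,0,0,0],[0,0,0.01,0,0,0],[0,0,0.01,0,0,0]]' >/dev/null; python3 st.py|cut -c1-110
```

```text
t 21.03 p [ 0.6032 -0.2335  0.0829] theta 95.74 dock [0.0787 0.0004] F [-0.6 -0.5  4.6] quat [6.708e-01 7.416e
t 21.28 p [ 0.6032 -0.2335  0.082 ] theta 95.74 dock [0.0787 0.0005] F [-0.4  0.6  3.4] quat [6.708e-01 7.416e
t 21.53 p [ 0.6032 -0.2335  0.0815] theta 95.74 dock [0.0787 0.0005] F [-2.1  0.5  7.7] quat [ 6.708e-01  7.41
```

```bash
python3 -m inch '[[0,0,0.01,0,0,0],[0,0,0.02,0,0,0],[0,0,0.02,0,0,0],[0,0,0.02,0,0,0]]' >/dev/null; python3 st.py|cut -c1-110;python3 -m inch '[[0,0,-0.1,0,0,0],[0,0,-0.3,0,0,0],[0,0,-0.6,0,0,0],[0,0,-0.9,0,0,0],[0,0,-1,0,0,0],[0,0,-1,0,0,0]]' >/dev/null;  python3 -m inch '[[0.3,-0.3,-0.3,0,0,0],[0.6,-0.6,-0.4,0,0,0],[1,-1,-0.4,0,0,0],[1,-1,-0.4,0,0,0]]' >/dev/null; python3 -m inch '[[0.3,-0.3,0,0,0,0],[0.6,-0.6,0,0,0,0],[1,-1,0,0,0,0],[1,-1,0,0,0,0],[1,-1,0,0,0,0]]' >/dev/null;python3 -m inch '[[0.3,0,0,0,0,0],[0.6,0,0,0,0,0],[1,0,0,0,0,0],[1,0,0,0,0,0],[1,0,0,0,0,0]]' >/dev/null; python3 st.py; python3 tc.py
python3 - <<'E'
from st import *
ct=get_calibration('top');i=get_image('top');a=cv2.imread('pics/top0.png')[:,:,::-1].copy()
for nm,b,lo,hi in(('btn',(430,210,475,260),(40,90,60),(85,255,255)),('pot',(310,130,365,185),(22,120,80),(35,255,255)),('bottle',(385,125,425,172),(5,150,30),(18,255,255))):
  for im in(a,i):
    m=cv2.inRange(hsv(im),lo,hi)[b[1]:b[3],b[0]:b[2]];print(nm,max(blobs(m>0,5),key=lambda x:x[1][4])[0],end=' ')
print('timer diff',np.abs(i.astype(int)-a)[320:372,350:400].mean(), 'ref diff',np.abs(i.astype(int)-a)[380:430,250:300].mean())
E
```

```text
t 21.87 p [ 0.6033 -0.2336  0.0812] theta 95.73 dock [0.0788 0.0006] F [-6.9  0.5 18.3] quat [ 6.709e-01  7.41
t 23.53 p [0.3741 0.0456 0.2187] theta 95.9 dock [-0.2217 -0.1998] F [ 0.6 -0.4  0.5] quat [ 6.698e-01  7.426e-01 -3.000e-04  6.000e-04]
10 [73, 73, 76, 73, 75, 74, 74, 73, 77, 76]
[[ 0.0155  0.0478]
 [-0.0163  0.0472]
 [ 0.0154  0.0229]
 [-0.0164  0.0227]
 [-0.0168 -0.0014]
 [ 0.0157 -0.0017]
 [-0.0166 -0.0262]
 [ 0.0153 -0.0259]
 [ 0.0156 -0.0503]
 [-0.0167 -0.0505]]
centre [-0.00051998 -0.00152076] yaw -0.20823556262143678
btn [21.6 23.1] btn [21.6 23.1] pot [27.4 25.7] pot [27.4 25.8] bottle [18.7 24.5] bottle [18.7 24.5] timer diff 4.134615384615385 ref diff 23.825066666666668
```

The button was pressed to its stop (18 N) and has sprung back. The rack is home, and the bottle, pot and timer haven't moved. Handing in.

```bash
python3 -c "
from rig import ticket
print(ticket.close_job())"
```

```text
the job is handed in; nothing more can be done
None
```

The middle rack is fully home in the bay (measured within 1.5 mm and 0.2° of the home pose), the start button was then pressed to its stop and released, and the bottle, pot and timer stand where they were; I handed the job in at about 24 s of the 72 s allowed.

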